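# Clamp the red-capped vial with its thumbscrew

### The job

Two identical vial clamps stand on the bench. On the one whose cradle holds the red-capped vial, turn the black knurled thumbscrew clockwise (seen from above) until it seats, with its white stripe in line with the yellow line on the bridge. Stop when the resistance rises rather than forcing it on, and let go; leave the clamp with the blue-capped vial alone.

Things in the scene. Friction and masses are not known exactly. Their poses are not given: they have to be found in the camera images.
- red_screw (a joint): shaft of the thumbscrew on the clamp with the red-capped vial; vertical axis, rad, grows clockwise seen from above. Starts loose at -1.3 to -0.7; stops dead at 0 = seated, when the head's white stripe points along the yellow line on the bridge bar. Friction 0.05 N m, rising a little from -0.2 as the foot it drives meets the vial; it stays where it is let go. It does not rise or sink as it turns
- red_knob (a point): grip point of that screw: on its axis, at half height of its black knurled round head (27 mm diameter, 26 mm high, white stripe on top from centre to rim). 89 mm above the bench, 31 mm above the bridge bar (24 x 92 mm aluminium, with a 22 mm collar 5 mm high under the head). Nothing on the clamp is higher than the head; its grey base, 80 x 96 mm, is fixed. y axis: along the stripe
- red_head (a joint): twist of that thumbscrew's head on its shaft, rad, clockwise from above positive: the head sits on a torsion spring of 0.6 N m per rad. Near 0 when nobody holds it, 0.07 to 0.15 while the shaft is being turned; once the shaft has seated it grows as fast as the head is turned on. At 0.5 the screw is being forced
- blue_stripe (a point): rim end of the white stripe on the head of the other clamp's thumbscrew (the identical clamp, with the blue-capped vial): 13.5 mm from that screw's axis, on the top edge of the head, 101 mm above the bench

How it is judged:
By the outcome, as a careful person would: the job done as asked, in the order asked, and still so for the second after the job is handed in, with the robot touching nothing.
It also fails if it takes over 38 s, if anything falls off the work surface, if the arm or the gripper's body presses on something with over 40 N, if the wrist force passes 120 N, or if a joint passes its speed limit or range.

### The arm

A 6-joint arm with a two-finger parallel gripper is mounted at the origin on the work surface; the furniture and walls round the work are solid. World frame = base frame: x ahead of the robot, y to its left, z up, the work surface at z = 0. Lengths are in m, angles in rad, forces in N, time in s.
With the tool pointing down it reaches from about 0.35 to 0.975 m from the base axis. Payload 7.1 kg.
Tool frame: the origin (TCP) lies midway between the tips of the shut fingers; the grasp point (between the pads) lies 19 mm behind it; z points along the fingers, y is the line along which they close (so a half turn about z gives the same grasp; the last joint's range is limited). The gripper opens to 88 mm and grips with 3 to 60 N. Pads are 20 mm wide; open, the fingers measure 115 mm over their backs; the gripper's body (75 mm by 178 mm) begins 61 mm behind the grasp point.
Start: joints at [-1.289, 0.423, 1.63, -0, 1.089, -0.019], TCP at [0.185, -0.597, 0.223] pointing down, gripper open.
Joint ranges: [-3, 3], [-0.9, 2.11], [0.09, 2.58], [-1.31, 4.45], [0.11, 2.69], [-2.54, 2.54]. Speed limits (rad/s): [2.39, 2.39, 3.01, 3.14, 3.14, 3.14].

### API

Orientations are given as a rotation vector (axis times angle).
In Python, from plant import move_to, line_to, move_j, release, close, dwell, solve_ik, read_camera, MotionError, close_job, current_clock, current_joint_pos, current_qd, current_joint_efforts, current_ee_pos, current_eef_rot, current_contact_force, current_torque, current_finger_gap, current_grasp_force gives the robot as it stands. Calls block until the motion is done:
- move_to(position, orientation): joint-space move of the TCP to a pose.
- line_to(position, attitude=None, rate=0.15, max_force=None): straight line of the TCP; attitude=None keeps the orientation; rate is the mean speed in m/s. With max_force (N) it stops when the force on the tool has changed by that much, and returns True; else False.
- move_j(angles): joint-space move.
- release() and close(f_grip=None): open the fingers fully, or close them until they stop; f_grip is the grip in N (None keeps the last).
- dwell(seconds).
- solve_ik(position, orientation): joint angles nearest the present ones, or None.
- read_camera(name): name is "scene" or "top" or "wrist"; returns a dict with "frame" (480x640x3 uint8, blue, green, red), "depth" (480x640 float32, m along the optical axis (not along the pixel's ray), 0 where there is no reading), "fx", "fy", "cx", "cy" (pixels), "distortion" ([k1, k2, p1, p2, k3] as OpenCV has them; the pictures are not rectified), "rvec" (rotation vector, rad) and "tvec" (3), from world to camera coordinates, as OpenCV has them. Camera axes: x right, y down, z forward; pixel columns grow to the right and rows downward; lengths in m; the calibration is good to about 2 mm. A picture is of the moment at which its call begins.
A pose or a line that the arm cannot do raises MotionError and nothing moves.
- close_job(): hands the job in; it is judged then, once.
Readings, each from a call of its own:
- current_clock(): time.
- current_joint_pos(): joint angles.
- current_qd(): joint speeds.
- current_joint_efforts(): joint torques, N m.
- current_ee_pos(): TCP position.
- current_eef_rot(): TCP orientation.
- current_contact_force(): force on the tool from outside, world axes, zero at the start.
- current_torque(): the same for the moment, N m.
- current_finger_gap(): finger opening in m.
- current_grasp_force(): force on a finger pad.
Only numpy, scipy, OpenCV 4.12 (cv2) and the standard library are available. Lean on these libraries where they do the work, as an engineer would, in place of code of your own. Each camera call takes 0.05 s, during which the arm holds its last target. There are 200 camera calls.

## Working session

There is one attempt and no reset: what is moved stays moved. The work goes in short steps, each a Python script; the robot and the scene stay as the last script left them, time stands still between calls to the robot, and variables do not carry over. Pictures are saved under pics/ and viewed, at most 10 in all, crops included, and the job is handed in when it is done.

```bash
mkdir -p pics; ls; python3 - <<'E'
from plant import *
import cv2,numpy as np
for n in("top","scene"):
    d=read_camera(n); cv2.imwrite(f"pics/{n}1.png",d["frame"]); np.savez(f"{n}1.npz",**d)
    print(n,d["fx"],d["cx"],d["cy"],d["distortion"],d["rvec"],d["tvec"])
print(current_clock(),current_eef_rot())
E
```

```text
pics
top 496.68162914800627 324.81094103779526 246.69255914788903 [0.01027352 0.         0.         0.         0.        ] [ 2.16154753 -2.1737884   0.13365283] [-0.04090863  0.50621467  1.10733437]
scene 578.3213795125858 323.0040560639446 237.5675999710507 [-0.0124372  0.         0.         0.         0.       ] [ 0.76689119 -2.62325532  1.04497055] [0.40583219 0.31186362 0.95969684]
0.1 [-3.10475582e+00 -4.70475045e-01  2.75788735e-04]
```

View pics/top1.png

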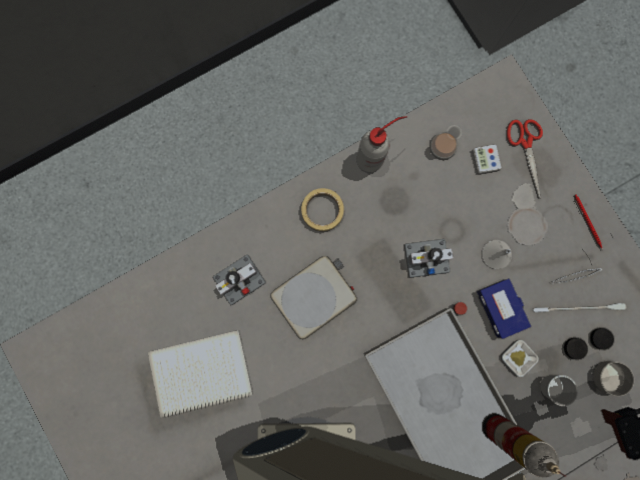

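View pics/scene1.png

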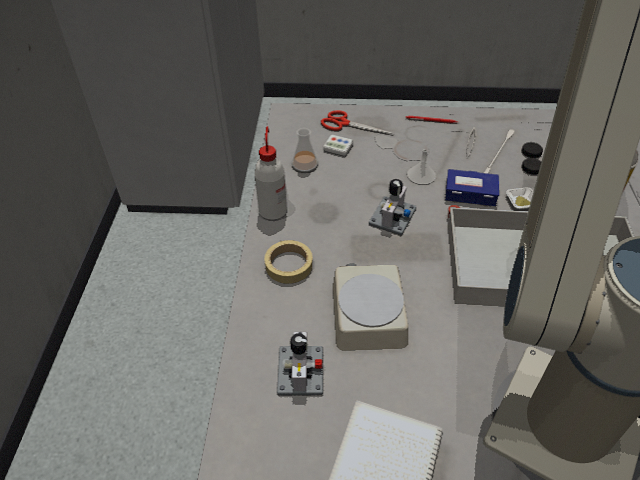

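The red-capped vial's clamp is at top-view pixel (236,280), with its cap at (245,291). The blue one is at about (433,256). I'll locate the red head and look at it from the wrist.

```bash
cat > h.py <<'E'
from plant import *
import cv2,numpy as np
from scipy.spatial.transform import Rotation as R
def ray(d,px,z):
    K=np.array([[d["fx"],0,d["cx"]],[0,d["fy"],d["cy"]],[0,0,1]],float)
    u=cv2.undistortPoints(np.array(px,float).reshape(-1,1,2),K,np.array(d["distortion"],float)).reshape(-1,2)
    M=cv2.Rodrigues(np.array(d["rvec"],float))[0]; c=-M.T@np.array(d["tvec"],float)
    v=np.c_[u,np.ones(len(u))]@M
    return c+v*((z-c[2])/v[:,2])[:,None]
def down(yaw): # tool y axis at world angle yaw-90deg
    return (R.from_euler('z',yaw)*R.from_euler('x',np.pi)).as_rotvec()
E
python3 - <<'E'
from h import *
d=dict(np.load("top1.npz"))
p=ray(d,[(236,280),(434,255)],0.1); print(p)
print(R.from_rotvec(current_eef_rot()).as_matrix().round(2))
x,y=p[0][:2]
for yaw in np.arange(-3,3.2,.5):
    q=solve_ik([x,y,0.25],down(yaw)); print(yaw.round(2),None if q is None else np.round(q,2))
E
```

```text
[[ 0.42768343  0.14595166  0.1       ]
 [ 0.47877619 -0.27692755  0.1       ]]
[[ 0.96  0.3  -0.  ]
 [ 0.3  -0.96  0.  ]
 [ 0.   -0.   -1.  ]]
-3.0 [ 0.3   0.13  1.97  0.    1.04 -1.41]
-2.5 [ 0.3   0.13  1.97  0.    1.04 -1.91]
-2.0 [ 0.3   0.13  1.97  0.    1.04 -2.41]
-1.5 None
-1.0 None
-0.5 [0.3  0.13 1.97 0.   1.04 2.37]
0.0 [ 0.3   0.13  1.97 -0.    1.04  1.87]
0.5 [0.3  0.13 1.97 0.   1.04 1.37]
1.0 [ 0.3   0.13  1.97 -0.    1.04  0.87]
1.5 [ 0.3   0.13  1.97 -0.    1.04  0.37]
2.0 [ 0.3   0.13  1.97 -0.    1.04 -0.13]
2.5 [ 0.3   0.13  1.97 -0.    1.04 -0.63]
3.0 [ 0.3   0.13  1.97  0.    1.04 -1.13]
```

```bash
python3 - <<'E'
import cv2
a=cv2.imread("pics/top1.png");b=cv2.imread("pics/scene1.png")
z=lambda i,x,y:cv2.resize(i[y-30:y+30,x-40:x+40],None,fx=5,fy=5,interpolation=cv2.INTER_CUBIC)
cv2.imwrite("pics/crop1.png",cv2.hconcat([z(a,236,280),z(b,300,362)]))
E
```

```text
(no output)
```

View pics/crop1.png

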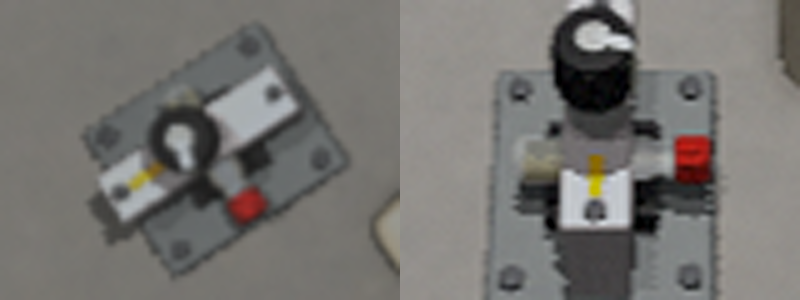

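The vial lies flat under the bridge. The head centre is at top pixel (232.8,278). The stripe points image-down and the yellow line goes lower-left, so it needs a clockwise turn of about 1 rad. Next is the wrist view.

```bash
python3 - <<'E'
from h import *
d=dict(np.load("top1.npz"))
p=ray(d,[(232.8,278)],0.102)[0]; print(p)
move_to([p[0],p[1],0.25],down(2.5))
w=read_camera("wrist"); cv2.imwrite("pics/w1.png",w["frame"]); np.savez("w1.npz",**w)
print(current_clock(),current_ee_pos(),current_joint_pos())
E
```

```text
[0.43186382 0.1524425  0.102     ]
2.9333 [0.43213865 0.15196585 0.24996878] [ 3.12231795e-01  1.38123449e-01  1.95878574e+00 -1.02366810e-04
  1.04471642e+00 -6.15799580e-01]
```

View pics/w1.png

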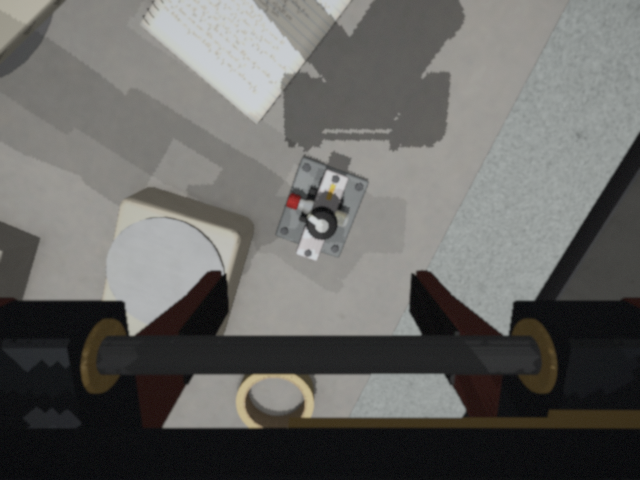

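The wrist view shows the head at about (321,222), with its stripe going up-left to (310,215) and the yellow line above it at about (332,187). I'll measure these using masks.

```bash
cat >> h.py <<'E'
def measure(w,c,r=28,save=None):
    x0,y0=int(c[0])-r,int(c[1])-r; s=8
    im=cv2.resize(w["frame"][y0:y0+2*r,x0:x0+2*r],None,fx=s,fy=s,interpolation=cv2.INTER_CUBIC)
    full=lambda p:(np.array(p,float)+.5)/s-.5+[x0,y0]
    hsv=cv2.cvtColor(im,cv2.COLOR_BGR2HSV)
    yel=cv2.inRange(hsv,(18,90,90),(35,255,255))
    ys,xs=np.nonzero(yel); ypts=ray(w,full(np.c_[xs,ys]),0.058)[:,:2] if len(xs) else None
    dark=cv2.inRange(hsv,(0,0,0),(179,255,65))
    cs=cv2.findContours(dark,cv2.RETR_EXTERNAL,cv2.CHAIN_APPROX_NONE)[0]
    cm=max(cs,key=cv2.contourArea); (cx,cy),rad=cv2.minEnclosingCircle(cm)
    if save:
        o=im.copy(); cv2.drawContours(o,[cm],-1,(0,255,0),1); cv2.circle(o,(int(cx),int(cy)),int(rad),(255,0,255),1); cv2.imwrite(save,o)
    return im,full,ypts,(cx,cy,rad),hsv
def axis(p):
    m=p.mean(0); u,sv,v=np.linalg.svd(p-m,full_matrices=False); return m,v[0]
E
python3 - <<'E'
from h import *
w=dict(np.load("w1.npz"))
im,full,yp,(cx,cy,r),hsv=measure(w,(321,215),30,"pics/m1.png")
print("head",ray(w,full([cx,cy]),.102),full([cx,cy]),"rad px",r/8,"expect",13.5e-3*w["fx"]/(np.linalg.inv(cv2.Rodrigues(w["rvec"])[0])@-w["tvec"]-[0,0,.102])[2])
m,a=axis(yp); print("yellow",m,a,np.ptp((yp-m)@a))
E
```

```text
head [[0.4268761  0.15507916 0.102     ]] [318.00155258 221.60093307] rad px 19.0997371673584 expect 15.57904229089791
yellow [0.41711184 0.17752103] [ 0.54099259 -0.84102736] 0.015210015242662776
```

View pics/m1.png

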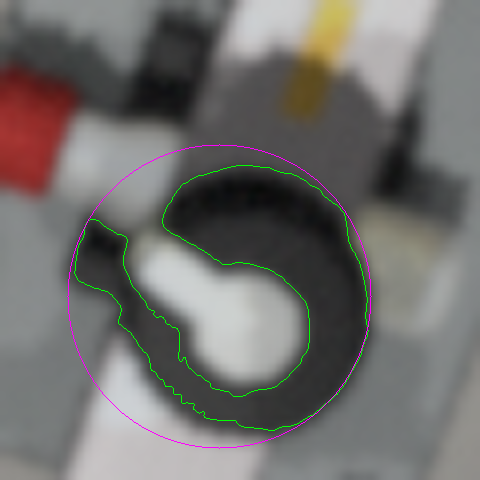

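The dark contour mixes in clamp parts, so I'll isolate the head's top by depth. That also gives a height check.

```bash
cat >> h.py <<'E'
def head(w):
    """top-face centre, stripe direction, yellow line from a wrist picture, heights by depth"""
    D=w["depth"]; v,u=np.mgrid[0:480,0:640]; px=np.c_[u.ravel(),v.ravel()]
    M=cv2.Rodrigues(w["rvec"])[0]; c=-M.T@w["tvec"]
    K=np.array([[w["fx"],0,w["cx"]],[0,w["fy"],w["cy"]],[0,0,1]])
    n=cv2.undistortPoints(px.astype(float).reshape(-1,1,2),K,w["distortion"]).reshape(-1,2)
    P=(np.c_[n,np.ones(len(n))]*D.reshape(-1,1)-w["tvec"])@M
    return P.reshape(480,640,3),c
E
python3 - <<'E'
from h import *
w=dict(np.load("w1.npz")); P,c=head(w); print("cam",c, "axis",cv2.Rodrigues(w["rvec"])[0][2])
q=P[180:260,280:365]; f=w["frame"][180:260,280:365].astype(int)
ok=(w["depth"][180:260,280:365]>0)
t=ok&(abs(q[...,2]-.102)<.006); print(t.sum(), np.median(q[t],0), q[t].min(0),q[t].max(0), "bar/other z", np.percentile(q[ok][:,2],[5,50,90,98]))
(cx,cy),r=cv2.minEnclosingCircle(q[t][:,:2].astype(np.float32)); print(cx,cy,r)
wh=t&(f.min(-1)>120); print("white",wh.sum(),q[wh].mean(0))
d=q[wh][:,:2]-[cx,cy]; print("far dir", d[np.argsort(-np.hypot(*d.T))[:12]].mean(0))
E
```

```text
cam [0.37838861 0.19218424 0.41242637] axis [ 0.19541176 -0.14697983 -0.96964487]
760 [0.43053601 0.15600963 0.10147971] [0.4168856  0.14167213 0.0961132 ] [0.44514728 0.16939716 0.10451136] bar/other z [-0.00074825  0.01099962  0.09958596  0.10244428]
0.43123847246170044 0.15532231330871582 0.014462919905781746
white 217 [0.42868528 0.15371665 0.10227416]
far dir [-0.0011352  -0.01039068]
```

The head is at (0.431, 0.155) with its top at 0.1015, against 0.102 expected, and the top-camera estimate agrees within 3 mm. The stripe needs about 1.2 rad clockwise. I'll descend, close softly and check the side force.

```bash
python3 - <<'E'
from h import *
w=dict(np.load("w1.npz")); P,c=head(w); q=P[170:270,270:375].reshape(-1,3)
o=q[(q[:,2]>.064)&(q[:,2]<.12)&(np.hypot(q[:,0]-.431,q[:,1]-.155)>.018)]; print("other high pts",len(o))
x,y=.4313,.1548
line_to([x,y,.14],rate=.15)
f0=current_contact_force(); t0=current_torque()
hit=line_to([x,y,.070],rate=.08,max_force=12)
print("hit",hit,current_ee_pos(),f0,t0)
close(5); dwell(.2)
print(current_finger_gap(),current_grasp_force(),current_contact_force()-f0,current_torque()-t0)
print(R.from_rotvec(current_eef_rot()).as_matrix().round(2).tolist(),current_ee_pos(),current_clock())
E
```

```text
other high pts 0
hit False [0.43162196 0.15490284 0.07031673] [ 0.10580317 -0.8924086   0.04892981] [-0.00134408 -0.11950645  0.00547922]
0.026650585728441267 4.999870732426643 [ 2.89300221  6.02437044 -2.07622787] [ 0.82534779 -0.36801863  0.02053484]
[[-0.8, 0.6, 0.0], [0.6, 0.8, 0.0], [-0.0, 0.0, -1.0]] [0.43194698 0.15523371 0.07011864] 6.0083
```

The gap is 26.7 mm, so it has the head. The side force says the axis lies slightly along +tool y, so I'll shift to null it, firm up the grip and turn.

```bash
python3 - <<'E'
from h import *
f0=np.array([.106,-.892,.049]); u=np.array([.6,.8,0]); p=np.array([.4313,.1548,.070])
s=0
for k in range(4):
    F=(current_contact_force()-f0)@u; print(k,s,F)
    if F<1.5: break
    s+=.0006; line_to(p+s*u,rate=.02)
close(35); dwell(.2)
print(current_grasp_force(),current_contact_force(),current_torque(),current_ee_pos(),current_clock())
q=np.array(current_joint_pos()); q0=q[5]; 
for k in range(4):
    q[5]+=.12; move_j(q)
    print(round(current_joint_pos()[5]-q0,3),current_torque().round(3),current_contact_force().round(1),round(current_joint_efforts()[5],3),round(current_clock(),2))
E
```

```text
0 0 6.554852693887419
1 0.0006 3.172690014152054
2 0.0012 0.6067149199337324
35.000837445259094 [ 1.59723863 -4.89001535  4.19796898] [-0.94420056 -0.43502257 -0.00340781] [0.43190414 0.15547276 0.07003147] 6.925
0.117 [-0.577 -0.424  0.   ] [ 1.2 -2.4  2.8] 0.484 7.17
0.235 [-0.653 -0.391  0.037] [ 1.8 -3.1  2.8] 0.458 7.42
0.354 [-0.577 -0.435  0.064] [ 1.6 -3.4  2.2] 0.447 7.67
0.473 [-0.542 -0.544  0.031] [ 1.7 -2.5  2.5] 0.442 7.92
```

Resistance is about 0.05 N m, as expected. I'll continue in small steps with averaged torque and stop once it clearly rises.

```bash
python3 - <<'E'
from h import *
q=np.array(current_joint_pos()); start=q[5]-.473
def tz():
    v=[]
    for _ in range(5): dwell(.02); v.append(current_torque()[2])
    return np.mean(v),np.std(v)
while q[5]-start<1.6:
    a=q[5]-start
    q[5]+=.1 if a<.65 else .04
    move_j(q); m,s=tz()
    print(round(current_joint_pos()[5]-start,3),round(m,3),round(s,3),round(current_clock(),2))
    if m>.14: break
E
```

```text
0.568 0.023 0.041 8.26
0.669 0.025 0.037 8.59
0.711 0.06 0.025 8.93
0.751 0.045 0.011 9.26
0.792 0.03 0.021 9.59
0.832 0.045 0.032 9.93
0.872 0.035 0.025 10.26
0.912 0.059 0.014 10.59
0.952 0.037 0.036 10.93
0.992 0.051 0.029 11.26
1.032 0.056 0.021 11.59
1.072 0.075 0.014 11.93
1.112 0.037 0.028 12.26
1.152 0.051 0.045 12.59
1.192 0.069 0.024 12.93
1.232 0.061 0.021 13.26
1.272 0.056 0.034 13.59
1.312 0.07 0.039 13.93
1.352 0.083 0.024 14.26
1.392 0.084 0.032 14.59
1.432 0.073 0.033 14.93
1.472 0.112 0.036 15.26
1.512 0.14 0.02 15.59
1.552 0.145 0.029 15.93
```

The torque climbs from about 0.07 to 0.145 at roughly the spring rate, which indicates seating. I'll confirm with a longer average and one more small step, then unwind the spring, release, retreat and look.

```bash
python3 - <<'E'
from h import *
q=np.array(current_joint_pos())
def tz():
    v=[]
    for _ in range(20): dwell(.02); v.append(current_torque()[2])
    return np.mean(v)
a=tz(); q[5]+=.04; move_j(q); b=tz(); print(a,b)
if b-a>.012 and b<.24:
    q[5]-=b/.6; move_j(q); dwell(.2); print("unwound",tz())
    release(); dwell(.2)
    p=np.array(current_ee_pos()); line_to([p[0],p[1],.25],rate=.15)
    w=read_camera("wrist"); np.savez("w2.npz",**w)
    cv2.imwrite("pics/w2.png",cv2.resize(w["frame"][150:290,250:400],None,fx=4,fy=4,interpolation=cv2.INTER_CUBIC))
print(current_clock())
E
```

```text
0.16855347757651368 0.19202018740353718
unwound 0.01092213706442014
20.4333
```

View pics/w2.png

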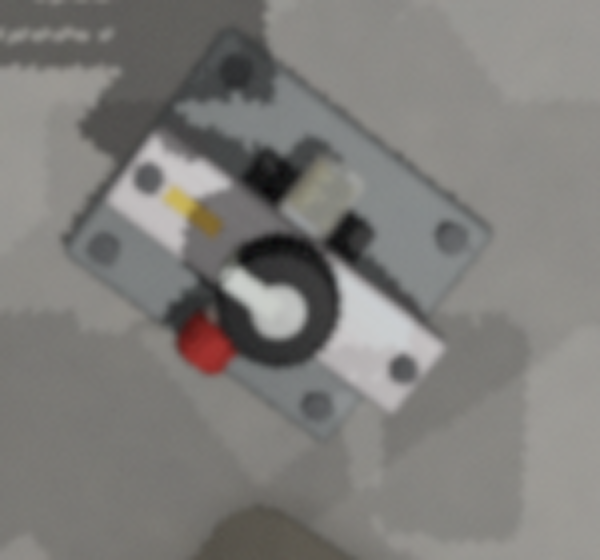

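The crop shows the stripe at (278,310)→(230,272), about 38°, parallel to the bar edge at about 37°, and the torque slope of 0.59 N m/rad matches the bare spring. I'll check it offline in world coordinates.

```bash
python3 - <<'E'
from h import *
w=dict(np.load("w2.npz")); c=np.array([250,150]); f=lambda l:(np.array(l)+.5)/4-.5+c
ang=lambda p:np.arctan2(*(p[1]-p[0])[[1,0]])
print("stripe",ang(ray(w,f([(278,310),(230,272)]),.102)))
print("bar edges",ang(ray(w,f([(445,345),(335,257)]),.058)),ang(ray(w,f([(395,412),(110,205)]),.058)))
s=w["frame"][150:290,250:400]; im=cv2.resize(s,None,fx=4,fy=4,interpolation=cv2.INTER_CUBIC)
h=cv2.cvtColor(im,cv2.COLOR_BGR2HSV); ys,xs=np.nonzero(cv2.inRange(h,(18,90,80),(35,255,255)))
yp=ray(w,f(np.c_[xs,ys]),.058)[:,:2]; m,a=axis(yp); print("yellow",np.arctan2(a[1],a[0]),np.arctan2(-a[1],-a[0]))
im2=h[220:360,200:350]; mk=np.zeros(h.shape[:2],bool); mk[220:345,205:325]=(h[220:345,205:325,2]>130)&(h[220:345,205:325,1]<40)
n,l,st,ce=cv2.connectedComponentsWithStats(mk.astype(np.uint8)); k=l[310,278]; ys,xs=np.nonzero(l==k)
sp=ray(w,f(np.c_[xs,ys]),.102)[:,:2]; m2,a2=axis(sp); print("stripe blob axis",np.arctan2(a2[1],a2[0]),np.arctan2(-a2[1],-a2[0]),len(xs),np.ptp((sp-m2)@a2))
E
```

```text
stripe 2.119401857023831
bar edges 2.1225703328313292 2.1596740052931205
yellow -1.000649752506468 2.140942901083325
stripe blob axis -0.9671596451680523 2.174433008421741 3287 0.021278294199335517
```

```bash
python3 -c "
from plant import *
print(close_job(),current_clock())"
```

```text
the job is handed in; nothing more can be done
the job is handed in; nothing more can be done
```

I turned the red-vial clamp's thumbscrew clockwise until it seated (stripe at 2.12–2.17 rad, yellow line at 2.14), stopped as the torque rose, released it and handed the job in after about 20 s; the blue-vial clamp was not touched.

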